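# Free the jammed gauge roll and lay it on the roller rest

## Robot

A 7-joint arm with a two-finger parallel gripper is mounted at the origin on the work surface. World frame = base frame: x ahead of the robot, y to its left, z up, the work surface at z = 0. Lengths are in mm, angles in rad, forces in N, time in s.
With the tool pointing down it reaches from about 350 to 775 mm from the base axis. Payload 3.1 kg.
Tool frame: the origin (TCP) lies on the centre line of the jaws, within the pads' length; the fingertips stand 22 mm ahead of it and the grasp point (between the pads) lies 3 mm ahead of it; z points along the fingers, y is the direction in which the jaws open and shut (so a half turn about z gives the same grasp; the last joint's range is limited). The gripper opens to 85 mm and grips with 20 to 120 N. Pads are 22 mm wide; open, the fingers measure 114 mm over their backs; the gripper's body (76 mm by 85 mm) begins 54 mm behind the grasp point. The pads swing forward as they close: fully open they stand 13 mm farther back than shut.
Start: joints at [-1.147, 0.311, 0.014, 1.512, -0.004, 1.319, -0.027], TCP at [247.002, 491.433, 253.304] pointing down, gripper open.
Joint ranges: [-2.7, 2.7], [-0.3, 1.91], [-1.27, 1.3], [0.12, 2.57], [-1.44, 4.58], [0.2, 2.03], [-3.05, 3.05]. Speed limits (rad/s): [2.79, 2.79, 3.14, 3.14, 3.14, 3.14, 3.14].

## Interface

Orientations are given as a rotation vector (axis times angle).
In Python, from workcell import env gives the robot as it stands. The module is installed in compiled form; this text tells all that it offers.
- The arm moves only by the tool carry_out, never from a script. Its argument "moves" is a list of rows, each an object of numbers: "gripper": the opening, from 0 (shut) to 1 (fully open); "x", "y", "z": the shift along the tool's x, y, z in m; "rx", "ry", "rz": the turn, a rotation vector about the tool's x, y, z in degrees. A call has 1 to 8 rows; each row is the pose to reach, as a shift and turn from the pose commanded when the call began, along the tool's axes at that moment; what a row does not reach only later rows make up. A row lasts 1/12 s, in which the tool goes at most 41.7 mm and 7.16 degrees, less where a joint would pass 70% of its speed; a pose out of reach is approached as far as the arm can. A call with a gripper value outside its range is refused whole. The fingers move at their own pace and stop on an object; the grip force is fixed at half the most. Time passes only in rows, so rows that repeat a pose let the fingers close. It gives the time, the measured TCP pose, the force and the opening at its end, in the units of the state.
- env.sense(): the state, without advancing time (a new reading comes with each control period).
- env.read_camera(name): name is "scene" or "top" or "wrist"; returns the picture (420x560x3 uint8, blue, green, red); there is no depth.
- env.camera_params(name): a dict with "K" (3x3 intrinsics, pixels), "dist" ([k1, k2, p1, p2, k3] as OpenCV has them; the pictures are not rectified), "R" (3x3) and "t" (3): a world point X has camera coordinates R X + t. Camera axes: x right, y down, z forward; pixel columns grow to the right and rows downward; lengths in mm; the calibration is good to about 2 mm. A picture is of the moment at which its call begins: read the wrist's pose just before it. camera_params takes no time and is no camera call; for the wrist camera it gives the pose at the moment of the call.
- env.close_job(): hands the job in, once; it reports no verdict.
The state is a dict: "time": time; "joint_positions": joint angles; "joint_velocities": joint speeds; "tau": joint torques, N m; "position": TCP position; "tcp_rot": TCP orientation; "contact_force": force on the tool from outside, world axes, zero at the start; "ft_torque": the same for the moment, N m; "grip_width": finger opening in mm.
Only numpy, scipy, OpenCV 4.12 (cv2) and the standard library are available. Lean on these libraries where they do the work, as an engineer would, in place of code of your own. Each camera call takes 0.05 s, during which the arm holds its last target. There are 200 camera calls.

## Task

A steel gauge roll has jammed across the narrow part of the sloping chute, with its ends caught under the two steel lips: push it back up the chute until it drops into the groove of the level landing, and lift it out there. Then lay it gently on the roller rest, square and midway between the side plates, in the end valley farther from the robot (the middle valley stays empty), lowering it and letting go so that the rollers hardly turn (well under a tenth of a turn) and the roll already lying there is not disturbed. Leave the other things on the table alone.

Things in the scene. Friction and masses are not known exactly. Their poses are not given: they have to be found in the camera images.
- roll: The jammed gauge roll: plain steel round-ended rod with two thin dark bands, diameter 28 mm, 96 mm long over its hemispherical ends, 0.2 to 0.42 kg. Origin at its centre, length along its own y (its x and z turn as it rolls). At the start it lies level across the chute, parallel to the chute's y, touching both cheeks, centre at (-40, 0, 48) mm in the chute's frame.
- resident: An identical steel roll that already lies in the nearer end valley of the roller rest (x = -30 mm in the rest's frame). Origin at its centre, length along its y. Must not be disturbed.
- chute: Fixed waxed (slippery) plywood chute. Origin on the table under its middle; x points up the slope (away from the robot), z up. The floor climbs at 12 degrees from x = -105 mm (z = 20) to a crest at x = 45 (z = 52). Side walls 112 mm apart, 35 mm above the floor; below x = -33 two wooden cheeks, 26 mm high, narrow it to 72 mm. If let go on the slope, the roll rolls down again.
- slot (a point): Point on the sloping floor below the jammed roll, axes as the chute. Two flat steel lips on the walls, 32 to 35 mm above the floor (square to it), from x = -65 to -9 mm in the chute's frame, reach in to 31 mm from the centre line: they hold the roll's ends down, but leave a slot 62 mm wide along the middle, open above, where fingers can reach down to the floor downhill of the roll and push.
- groove (a point): Centre of the roll when it lies in the landing's groove, at (56, 0, 62) mm in the chute's frame, axes as the chute. The landing is level, z = 48, from the crest (a 4 mm step down at x = 45) to x = 117 mm, without walls or lips. A rib 8 mm high stands on it from x = 69 to 75; crest and rib form the groove, which keeps the roll from rolling off.
- bed: Fixed roller rest. Origin on the table under its middle; x away from the robot, y along the rollers, z up. Four freely turning aluminium rollers, diameter 20 mm, along y, axes at x = -45, -15, 15, 45 mm, z = 32 (tops at 42). Side plates: tops at z = 40, inner faces at y = -67 and 67. Three valleys between rollers, at x = -30, 0, 30; a seated roll's centre is at z = 50.7.
- valley (a point): Centre of a roll seated midway in the goal valley (the one farther from the robot): (30, 0, 50.7) mm in the rest's frame, axes as the rest.
- roller0 (a joint): turning of the roller at x = -45 mm, rad, 0 at the start; turns freely
- roller1 (a joint): turning of the roller at x = -15 mm, rad
- roller2 (a joint): turning of the roller at x = 15 mm, rad
- roller3 (a joint): turning of the roller at x = 45 mm, rad
- striker: bystander: swirled green resin striker, disc 41 mm across, 10 mm thick, flat on the table; origin under its centre
- coaster: bystander: round teak coaster, 90 mm across, 8 mm thick; origin under its centre
- dish: bystander: chipped white ceramic dish, 112 mm across, 28 mm high; origin under its centre
- magnifier: bystander: brass-rimmed magnifier lying flat, rim 77 mm across, handle 90 mm long along its x, 16 mm high; origin under the middle of the lens
- tin: bystander: round can, 60 mm across, 90 mm high, upright; origin under its centre
There are look-alikes about, which are no part of the job. What is shaped like the roll but red is not meant.

How it is judged (in metres and radians):
On the way, in this order (a step that is already met when the one before it is completed fails the run):
1. the roll has been pushed up the chute and lies in the groove of the landing (x of roll in the frame of chute between 0.05 and 0.061 m and z of roll in the frame of chute below 0.066 m and angle between the y axis of roll and the y axis of chute, either way round below 0.12 rad), for 0.2 s.
2. the roll is lifted clear out of the chute (height (world z) of roll above 0.095 m), for 0.1 s.
At the end, for the whole second after the job is handed in: The roll lies at rest in the far end valley (x = 30 within 4 mm, height 50.7 within 2.5 mm), square to within 0.08 rad, its middle within 12 mm of the rest's centre line, and the other roll is still in the near end valley within 5 mm of where it was (x of roll in the frame of bed between 0.026 and 0.034 m and y of roll in the frame of bed between -0.012 and 0.012 m and z of roll in the frame of bed between 0.048 and 0.053 m and angle between the y axis of roll and the y axis of bed, either way round below 0.08 rad and linear speed of roll below 0.01 m/s and angular speed of roll below 0.2 rad/s and x of resident in the frame of bed between -0.034 and -0.026 m and distance of resident from where it was at the start of the episode below 0.005 m); the robot touches nothing.
It fails at once if a roller is turned by more than 0.45 rad (about 26 degrees) from its start (value of joint any of roller0, roller1, roller2, roller3 above 0.45 rad or value of joint any of roller0, roller1, roller2, roller3 below -0.45 rad).
It fails at once if the roll comes down on the rollers faster than 0.3 m/s (dropped) (horizontal distance between roll and bed below 0.07 m and z of roll in the frame of bed below 0.058 m and linear speed of roll above 0.3 m/s).
It fails at once if the roll already on the rest is moved by more than 8 mm (distance of resident from where it was at the start of the episode above 0.008 m).
It fails at once if a bystander is moved by more than 20 mm (distance of any of striker, coaster, dish, magnifier, tin from where it was at the start of the episode above 0.02 m).
It also fails if it takes over 61 s, if anything falls off the work surface, if the arm or the gripper's body presses on something with over 40 N, if the wrist force passes 120 N, or if a joint passes its speed limit or range.

## Working session

There is one attempt and no reset: what is moved stays moved. The work goes in short steps, Python scripts to look and compute and a tool call to move; the robot and the scene stay as the last step left them, time stands still between calls to the robot, and variables do not carry over. Pictures are saved under pics/ and viewed, about 8 in all and at most 12, crops included, and the job is handed in when it is done.

Besides the shell and the picture viewer there is one more tool, called by a JSON object that holds its "op" and its "data". carry_out: Moves the arm, as the interface text tells. Its arguments: {"type":"object","properties":{"moves":{"type":"array","items":{"type":"object","properties":{"gripper":{"type":"number"},"x":{"type":"number"},"y":{"type":"number"},"z":{"type":"number"},"rx":{"type":"number"},"ry":{"type":"number"},"rz":{"type":"number"}}}}},"required":["moves"]}

```bash
mkdir -p pics
python3 - <<'E'
from workcell import env
import cv2
s=env.sense(); print({k:(v if not hasattr(v,'round') else v) for k,v in s.items() if k in('time','position','tcp_rot','grip_width','contact_force')})
for n in('top','scene'):
    cv2.imwrite(f'pics/{n}0.png',env.read_camera(n)); p=env.camera_params(n); print(n,p)
print(env.camera_params('wrist'))
E
```

```text
{'time': 0.0, 'position': array([246.69730708, 490.79764078, 252.21434203]), 'tcp_rot': array([-0.72482715, -3.05633773,  0.00369721]), 'contact_force': array([-0.62060587,  0.52779867,  0.48145385]), 'grip_width': 85.53081184498612}
top {'K': array([[397.86733774,   0.        , 276.6968267 ],
       [  0.        , 397.86733774, 213.2630923 ],
       [  0.        ,   0.        ,   1.        ]]), 'dist': array([-0.07026296,  0.        ,  0.        ,  0.        ,  0.        ]), 'R': array([[-0.02416126, -0.99969388,  0.00532764],
       [-0.98992933,  0.02318102, -0.1396516 ],
       [ 0.13948535, -0.00864815, -0.99018637]]), 't': array([ 95.12930602, 544.74551629, 944.9475937 ])}
scene {'K': array([[459.02588138,   0.        , 269.35354444],
       [  0.        , 459.02588138, 199.24846225],
       [  0.        ,   0.        ,   1.        ]]), 'dist': array([-0.06509845,  0.        ,  0.        ,  0.        ,  0.        ]), 'R': array([[ 0.51815264,  0.85525095,  0.00797901],
       [ 0.57118422, -0.33907732, -0.74751265],
       [-0.6366054 ,  0.39188314, -0.66419965]]), 't': array([-359.02727596, -222.08078572, 1522.28871939])}
{'K': array([[306.49574299,   0.        , 285.85880844],
       [  0.        , 306.49574299, 210.09661843],
       [  0.        ,   0.        ,   1.        ]]), 'dist': array([-0.03976278,  0.        ,  0.        ,  0.        ,  0.        ]), 'R': array([[ 0.44898784,  0.89353433, -0.00251468],
       [ 0.85235874, -0.42744981,  0.30128266],
       [ 0.2681315 , -0.13741566, -0.95353156]]), 't': array([-548.52994696,  -38.35147762,  381.64899913])}
```

View pics/top0.png

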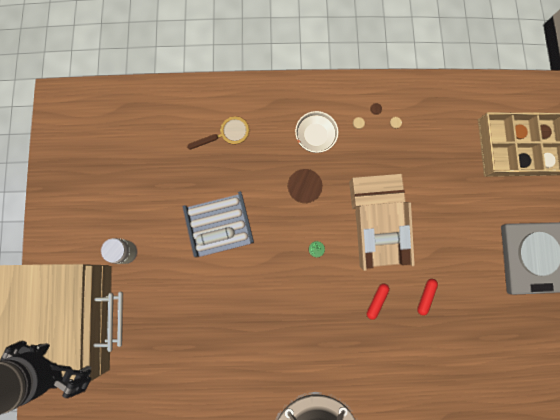

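View pics/scene0.png

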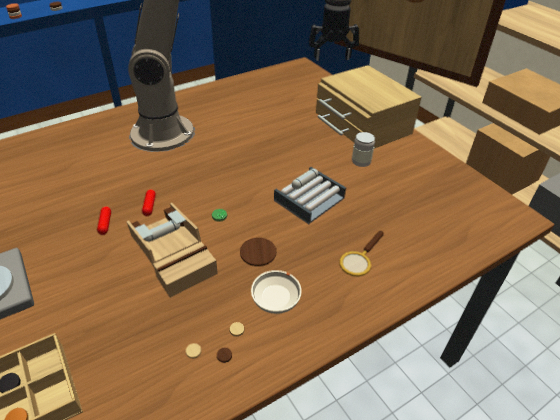

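The top view shows the chute around (385,225) with its roll at about (386,238), and the bed around (218,225) with the resident roll at about (215,236). I'll zoom in on both.

```bash
cat > h.py <<'E'
import numpy as np,cv2
from workcell import env
def ray(n,uv,p=None):
    p=p or env.camera_params(n); q=cv2.undistortPoints(np.array([[uv]],float),p['K'],p['dist'])[0,0]
    R,t=p['R'],p['t']; return -R.T@t, R.T@np.array([q[0],q[1],1])
def onz(n,uv,z,p=None):
    c,d=ray(n,uv,p); return c+d*(z-c[2])/d[2]
def proj(n,X,p=None):
    p=p or env.camera_params(n); return cv2.projectPoints(np.array(X,float).reshape(-1,1,3),cv2.Rodrigues(p['R'])[0],p['t'],p['K'],p['dist'])[0][:,0]
E
python3 - <<'E'
import cv2,numpy as np
im=cv2.imread('pics/top0.png')
a=im[165:275,340:425]; b=im[185:265,175:260]
a=cv2.resize(a,None,fx=4.5,fy=4.5,interpolation=cv2.INTER_CUBIC); b=cv2.resize(b,None,fx=4.5,fy=4.5,interpolation=cv2.INTER_CUBIC)
c=np.zeros((500,780,3),np.uint8); c[:a.shape[0],:a.shape[1]]=a; c[:b.shape[0],390:390+b.shape[1]]=b
print(a.shape,b.shape); cv2.imwrite('pics/z.png',c)
E
```

```text
(495, 382, 3) (360, 382, 3)
```

View pics/z.png

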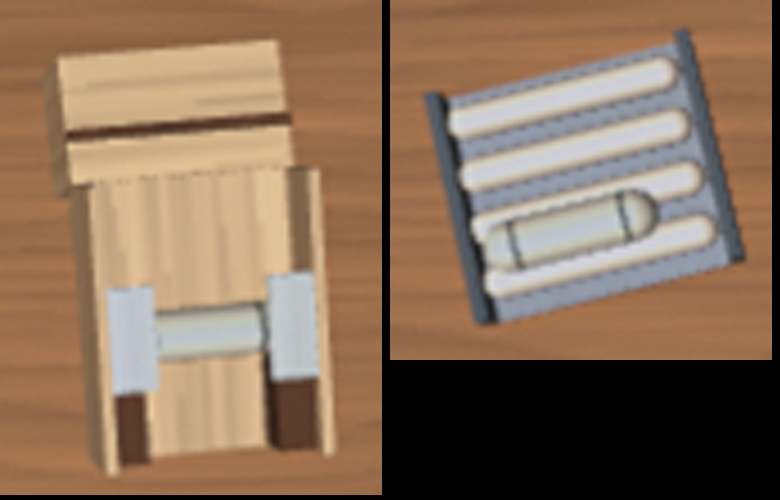

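Run:
```python
from h import *
A=lambda u,v:(340+(u+.5)/4.5-.5,165+(v+.5)/4.5-.5); B=lambda u,v:(175+(u-390+.5)/4.5-.5,185+(v+.5)/4.5-.5)
P=lambda l,f,z:[onz('top',f(*q),z)[:2] for q in l]
ang=lambda a,b:np.degrees(np.arctan2(*(b-a)[::-1]))
L=P([(55,58),(278,40)],A,48); R=P([(158,335),(265,329)],A,48); rib=P([(66,135),(290,119)],A,56)
lip=P([(157,288),(269,277)],A,74);lp2=P([(158,390),(272,379)],A,63)
print('cam',ray('top',(0,0))[0])
for n,l in(('far edge x117',L),('roll',R),('rib',rib),('lipfar',lip),('lipnear',lp2)): print(n,np.round(l,1).tolist(),'mid',np.round((l[0]+l[1])/2,1),'len',np.round(np.linalg.norm(l[1]-l[0]),1),'normalYaw',round(ang(l[0],l[1])+90,1))
Q=P([(450,122),(677,72),(487,282),(716,230)],B,34); res=P([(484,248),(658,212)],B,50.7)
print('bed mid',np.mean(Q,0),'yaws',ang(Q[0],Q[1])+90,ang(Q[2],Q[3])+90, ang((Q[2]+Q[3])/2,(Q[0]+Q[1])/2),np.linalg.norm(Q[0]-Q[2]))
print('res',res,np.mean(res,0),ang(*res)+90,np.linalg.norm(res[1]-res[0]))
```

```text
cam [ 409.75166397   90.6444759  1011.24199383]
far edge x117 [[630.9, -106.7], [638.6, -232.3]] mid [ 634.8 -169.5] len 125.8 normalYaw 3.6
roll [[476.4, -155.1], [478.1, -214.0]] mid [ 477.2 -184.5] len 59.0 normalYaw 1.7
rib [[586.0, -108.9], [592.3, -233.1]] mid [ 589.1 -171. ] len 124.4 normalYaw 2.9
lipfar [[499.5, -149.3], [503.8, -209.8]] mid [ 501.6 -179.5] len 60.6 normalYaw 4.1
lipnear [[446.1, -149.6], [450.3, -211.4]] mid [ 448.2 -180.5] len 61.9 normalYaw 3.8
bed mid [524.73115686 229.46611447] yaws 11.239513947882699 11.538585220224704 13.10791438157556 91.17926676570411
res [array([484.99844491, 280.3185263 ]), array([502.31374918, 186.37990323])] [493.65609705 233.34921476] 10.443858680733754 95.52112157032991
```

```bash
cat >> h.py <<'E'
from scipy.spatial.transform import Rotation as Ro
CH=(np.array([518.,-177,0]),3.7); BED=(np.array([524.7,229.5,0]),11.5)
def w(f,x,y,z):
    o,a=f; return o+Ro.from_euler('z',a,degrees=True).apply([x,y,z])
def go(target,yaw,base=None):
    """shift (m, tool axes) and turn (deg) from measured pose to tcp target pointing down, tool y at yaw (deg)"""
    s=env.sense(); R=Ro.from_rotvec(s['tcp_rot']).as_matrix()
    a=np.radians(yaw); y=np.array([np.cos(a),np.sin(a),0]); z=np.array([0,0,-1.]); G=np.c_[np.cross(y,z),y,z]
    print('shift mm',np.round(R.T@(np.array(target)-s['position']),1),'turn',np.round(Ro.from_matrix(R.T@G).as_rotvec(degrees=True),2),'pos',s['position'].round(1),'t',round(s['time'],2),'F',s['contact_force'].round(1),'w',round(s['grip_width'],1))
E
python3 - <<'E'
from h import *
s=env.sense();R=Ro.from_rotvec(s['tcp_rot']).as_matrix();print(R.round(3))
p=env.camera_params('wrist');c=-p['R'].T@p['t'];print('cam in tool',(R.T@(c-s['position'])).round(1),'cam axes in tool (cols)',(R.T@p['R'].T).round(2))
go([480,150,250],93.7); go(w(CH,-90,0,250),93.7)
E
```

```text
[[-0.894  0.449 -0.001]
 [ 0.449  0.894 -0.002]
 [-0.    -0.002 -1.   ]]
cam in tool [  78.5   -0.2 -121.8] cam axes in tool (cols) [[ 0.   -0.95 -0.3 ]
 [ 1.    0.   -0.  ]
 [ 0.   -0.3   0.95]]
shift mm [-361.5 -199.8    2.8] turn [-1.200e-01 -3.000e-02 -3.038e+01] pos [246.7 490.9 252.3] t 0.1 F [-0.6  0.3  0.2] w 85.8
shift mm [-464.6 -520.5    3.5] turn [-1.200e-01 -3.000e-02 -3.038e+01] pos [246.7 490.9 252.3] t 0.1 F [-0.6  0.3  0.2] w 85.8
```

{"op": "carry_out", "data": {"moves": [{"x": -0.036,"y": -0.02,"z": 0,"rz": -4,"gripper": 0.25},{"x": -0.072,"y": -0.04,"z": 0,"rz": -8,"gripper": 0.25},{"x": -0.108,"y": -0.06,"rz": -12,"gripper": 0.25},{"x": -0.144,"y": -0.08,"rz": -16,"gripper": 0.25},{"x": -0.18,"y": -0.1,"rz": -20,"gripper": 0.25},{"x": -0.216,"y": -0.12,"rz": -24,"gripper": 0.25},{"x": -0.252,"y": -0.14,"rz": -28,"gripper": 0.25},{"x": -0.288,"y": -0.16,"rz": -30.4,"gripper": 0.25}]}}

```text
invalid input
```

```bash
python3 -c "
from h import *
go(w(CH,-90,0,250),93.7); go(w(BED,-10,0,250),93.7)"
```

```text
shift mm [-464.6 -520.5    3.5] turn [-1.200e-01 -3.000e-02 -3.038e+01] pos [246.7 490.9 252.3] t 0.1 F [-0.6  0.3  0.2] w 85.8
shift mm [-357.9 -114.9    2.6] turn [-1.200e-01 -3.000e-02 -3.038e+01] pos [246.7 490.9 252.3] t 0.1 F [-0.6  0.3  0.2] w 85.8
```

{"op": "carry_out", "data": {"moves": [{"x": -0.036,"y": -0.02,"z": 0,"rx": 0,"ry": 0,"rz": -4,"gripper": 0.25},{"x": -0.072,"y": -0.04,"z": 0,"rx": 0,"ry": 0,"rz": -8,"gripper": 0.25},{"x": -0.108,"y": -0.06,"z": 0,"rx": 0,"ry": 0,"rz": -12,"gripper": 0.25},{"x": -0.144,"y": -0.08,"z": 0,"rx": 0,"ry": 0,"rz": -16,"gripper": 0.25},{"x": -0.18,"y": -0.1,"z": 0,"rx": 0,"ry": 0,"rz": -20,"gripper": 0.25},{"x": -0.216,"y": -0.12,"z": 0,"rx": 0,"ry": 0,"rz": -24,"gripper": 0.25},{"x": -0.252,"y": -0.14,"z": 0,"rx": 0,"ry": 0,"rz": -28,"gripper": 0.25},{"x": -0.288,"y": -0.16,"z": 0,"rx": 0,"ry": 0,"rz": -30.4,"gripper": 0.25}]}}

```text
time: 0.77
position: [432.9, 217.2, 253.0]
tcp_rot: [0.107, -3.139, 0.0]
contact_force: [0.9, 0.6, 0.2]
grip_width: 21.4
```

```bash
python3 -c "
from h import *
go(w(CH,-90,0,250),93.7); cv2.imwrite('pics/wb.png',env.read_camera('wrist'));np.save('wb.npy',env.camera_params('wrist'),allow_pickle=True)"
```

```text
shift mm [  31.9 -398.7    3.1] turn [-0.   -0.03  0.2 ] pos [432.9 217.2 253. ] t 0.77 F [0.9 0.6 0.2] w 21.4
```

{"op": "carry_out", "data": {"moves": [{"x": 0.003,"y": -0.04,"z": 0,"rx": 0,"ry": 0,"rz": 0,"gripper": 0.25},{"x": 0.006,"y": -0.08,"z": 0,"rx": 0,"ry": 0,"rz": 0,"gripper": 0.25},{"x": 0.009,"y": -0.12,"z": 0,"rx": 0,"ry": 0,"rz": 0,"gripper": 0.25},{"x": 0.013,"y": -0.16,"z": 0,"rx": 0,"ry": 0,"rz": 0,"gripper": 0.25},{"x": 0.016,"y": -0.2,"z": 0,"rx": 0,"ry": 0,"rz": 0,"gripper": 0.25},{"x": 0.02,"y": -0.24,"z": 0,"rx": 0,"ry": 0,"rz": 0,"gripper": 0.25},{"x": 0.023,"y": -0.28,"z": 0,"rx": 0,"ry": 0,"rz": 0,"gripper": 0.25},{"x": 0.026,"y": -0.32,"z": 0,"rx": 0,"ry": 0,"rz": 0,"gripper": 0.25}]}}

```text
time: 1.48
position: [426.5, -103.4, 253.1]
tcp_rot: [0.102, -3.14, -0.001]
contact_force: [0.7, 0.1, 0.3]
grip_width: 21.3
```

{"op": "carry_out", "data": {"moves": [{"x": 0.003,"y": -0.04,"z": 0.02,"rx": 0,"ry": 0,"rz": 0,"gripper": 0.25},{"x": 0.006,"y": -0.079,"z": 0.04,"rx": 0,"ry": 0,"rz": 0,"gripper": 0.25},{"x": 0.006,"y": -0.079,"z": 0.08,"rx": 0,"ry": 0,"rz": 0,"gripper": 0.25},{"x": 0.006,"y": -0.079,"z": 0.08,"rx": 0,"ry": 0,"rz": 0,"gripper": 0.25}]}}

```text
time: 1.82
position: [420.5, -182.3, 167.2]
tcp_rot: [0.09, -3.127, -0.004]
contact_force: [-1.7, 2.4, -1.8]
grip_width: 21.7
```

```bash
python3 -c "
from h import *
go(w(CH,-80,0,120),93.7); cv2.imwrite('pics/wc.png',env.read_camera('wrist'));np.save('wc.npy',env.camera_params('wrist'),allow_pickle=True)"
```

```text
shift mm [-18.3  -1.   47. ] turn [ 0.18 -0.75 -0.41] pos [ 420.5 -182.3  167.2] t 1.82 F [-1.7  2.4 -1.8] w 21.7
```

View pics/wc.png

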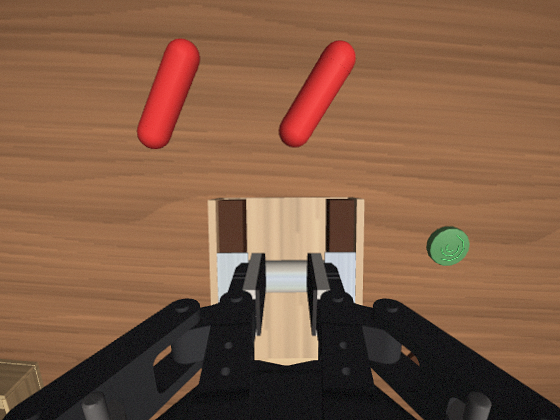

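View pics/wb.png

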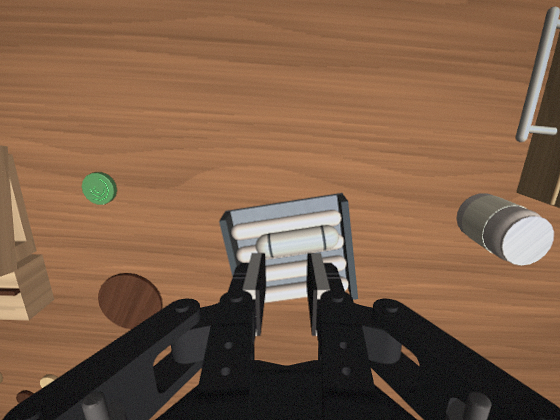

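The wrist view is centred on the chute: slot between columns 247 and 327, roll at (288,277), and chute end at row 198. Next I check the positions from this view.

Run:
```python
from h import *
p=np.load('wc.npy',allow_pickle=True).item()
inv=lambda X:Ro.from_euler('z',-CH[1],degrees=True).apply(X-CH[0]).round(1)
im=cv2.imread('pics/wc.png')
print('col287 rows',[(r,im[r,287].tolist()) for r in range(254,302,3)])
for n,uv,z in(('wallL end',(209,200),55),('wallR end',(364,199),55),('floor end',(287,198),20),('roll top edge',(287,263),48),('roll bot edge',(287,292),48),('roll',(287,277),48),('lipL',(247,254),63),('lipR',(327,254),63)): print(n,inv(onz('wrist',uv,z,p)))
print('striker')
```

```text
col287 rows [(254, [144, 182, 211]), (257, [147, 183, 214]), (260, [87, 102, 112]), (263, [122, 131, 137]), (266, [155, 165, 173]), (269, [173, 186, 193]), (272, [198, 205, 205]), (275, [208, 205, 196]), (278, [219, 209, 202]), (281, [212, 208, 202]), (284, [203, 204, 196]), (287, [200, 208, 202]), (290, [170, 182, 188]), (293, [143, 177, 204]), (296, [145, 180, 211]), (299, [142, 179, 208])]
wallL end [-109.1  -58.2   55. ]
wallR end [-109.4   66.2   55. ]
floor end [-101.3    4.6   20. ]
roll top edge [-49.6   4.3  48. ]
roll bot edge [-20.4   4.2  48. ]
roll [-35.7   4.3  48. ]
lipL [-65.4 -28.5  63. ]
lipR [-65.1  37.   63. ]
striker
```

{"op": "carry_out", "data": {"moves": [{"x": -0.01,"y": 0,"z": 0.02,"rx": 0,"ry": 0,"rz": 0,"gripper": 0.25},{"x": -0.018,"y": 0,"z": 0.04,"rx": 0,"ry": 0,"rz": 0,"gripper": 0.25},{"x": -0.018,"y": 0,"z": 0.04,"rx": 0,"ry": 0,"rz": 0,"gripper": 0.25},{"x": -0.018,"y": 0,"z": 0.04,"rx": 0,"ry": 0,"rz": 0,"gripper": 0.25},{"x": -0.018,"y": 0,"z": 0.04,"rx": 0,"ry": 0,"rz": 0,"gripper": 0.25}]}}

```text
time: 2.28
position: [445.4, -179.5, 134.9]
tcp_rot: [-0.104, 3.138, -0.001]
contact_force: [-0.0, -0.1, 0.6]
grip_width: 20.8
```

Run:
```python
from h import *
p=env.camera_params('wrist');im=env.read_camera('wrist');np.save('wd.npy',p,allow_pickle=True)
cv2.imwrite('pics/wd.png',im)
go(w(CH,-80,0,120),93.7)
```

```text
shift mm [ 7.4 -1.9 15.1] turn [-0.04  0.16  0.08] pos [ 445.4 -179.8  135.1] t 2.33 F [ 1.1 -0.8  0.9] w 21.2
```

View pics/wd.png

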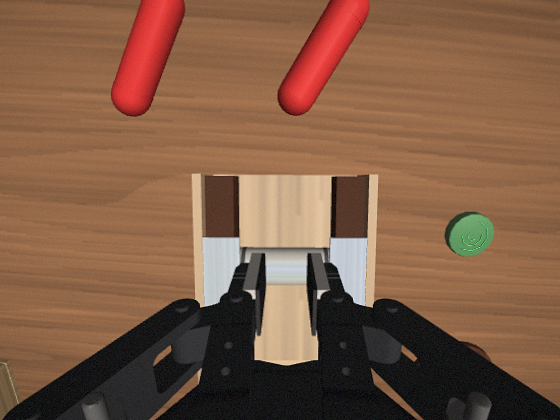

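Run:
```python
from h import *
p=np.load('wd.npy',allow_pickle=True).item()
inv=lambda X:Ro.from_euler('z',-CH[1],degrees=True).apply(X-CH[0]).round(1)
for n,uv,z in(('wallL end',(192,174),55),('wallR end',(378,174),55),('floor end',(287,176),20),('roll top edge',(287,247),48),('roll bot edge',(287,283),48),('lipL',(240,237),63),('lipR',(331,237),63)): print(n,inv(onz('wrist',uv,z,p)))
```

```text
wallL end [-112.4  -60.    55. ]
wallR end [-112.6   64.2   55. ]
floor end [-104.1    3.5   20. ]
roll top edge [-56.2   3.6  48. ]
roll bot edge [-25.8   3.7  48. ]
lipL [-70.4 -28.6  63. ]
lipR [-70.6  33.5  63. ]
```

{"op": "carry_out", "data": {"moves": [{"x": 0.0045,"y": 0,"z": 0.02,"rx": 0,"ry": 0,"rz": 0,"gripper": 0.25},{"x": 0.0045,"y": 0,"z": 0.045,"rx": 0,"ry": 0,"rz": 0,"gripper": 0.25},{"x": 0.0045,"y": 0,"z": 0.065,"rx": 0,"ry": 0,"rz": 0,"gripper": 0.25},{"x": 0.0045,"y": 0,"z": 0.073,"rx": 0,"ry": 0,"rz": 0,"gripper": 0.25},{"x": 0.0045,"y": 0,"z": 0.073,"rx": 0,"ry": 0,"rz": 0,"gripper": 0.25},{"x": 0.0045,"y": 0,"z": 0.073,"rx": 0,"ry": 0,"rz": 0,"gripper": 0.25}]}}

```text
time: 2.83
position: [440.6, -180.5, 61.4]
tcp_rot: [-0.102, 3.138, -0.001]
contact_force: [0.5, 0.6, 0.2]
grip_width: 21.6
```

```bash
sed -i 's/518.,-177,0/518.,-175.5,0/' h.py
python3 - <<'E'
from h import *
go(w(CH,-77,0,62),93.7)
E
```

```text
shift mm [-0.6 -0.  -0.6] turn [-0.03  0.08  0.01] pos [ 440.6 -180.5   61.4] t 2.83 F [0.5 0.6 0.2] w 21.6
```

{"op": "carry_out", "data": {"moves": [{"x": -0.003,"y": 0,"z": 0,"rx": 0,"ry": 0,"rz": 0,"gripper": 0.25},{"x": -0.006,"y": 0,"z": 0,"rx": 0,"ry": 0,"rz": 0,"gripper": 0.25},{"x": -0.009,"y": 0,"z": 0,"rx": 0,"ry": 0,"rz": 0,"gripper": 0.25},{"x": -0.012,"y": 0,"z": 0,"rx": 0,"ry": 0,"rz": 0,"gripper": 0.25},{"x": -0.016,"y": 0,"z": -0.001,"rx": 0,"ry": 0,"rz": 0,"gripper": 0.25},{"x": -0.02,"y": 0,"z": -0.002,"rx": 0,"ry": 0,"rz": 0,"gripper": 0.25},{"x": -0.024,"y": 0,"z": -0.003,"rx": 0,"ry": 0,"rz": 0,"gripper": 0.25},{"x": -0.028,"y": 0,"z": -0.004,"rx": 0,"ry": 0,"rz": 0,"gripper": 0.25}]}}

```text
time: 3.5
position: [467.7, -178.4, 64.3]
tcp_rot: [0.101, -3.139, -0.0]
contact_force: [-2.4, 0.2, 0.9]
grip_width: 21.3
```

Run:
```python
from h import *
p=env.camera_params('wrist');im=env.read_camera('wrist')
cv2.imwrite('pics/we.png',im)
go(w(CH,27,0,84),93.7)
inv=lambda X:Ro.from_euler('z',-CH[1],degrees=True).apply(X-CH[0]).round(1)
print([(r,im[r,287].tolist(),inv(onz('wrist',(287,r),51,p))[0]) for r in range(225,330,5)])
```

```text
shift mm [-75.8  -0.4 -19.3] turn [-0.03  0.08  0.05] pos [ 469.3 -178.3   64.6] t 3.55 F [-0.2 -0.4  1. ] w 21.5
[(225, [141, 176, 206], np.float64(-78.7)), (230, [140, 174, 204], np.float64(-76.2)), (235, [139, 175, 203], np.float64(-73.7)), (240, [141, 176, 206], np.float64(-71.1)), (245, [144, 177, 209], np.float64(-68.5)), (250, [143, 177, 206], np.float64(-65.9)), (255, [141, 175, 205], np.float64(-63.2)), (260, [138, 173, 204], np.float64(-60.6)), (265, [141, 176, 206], np.float64(-57.8)), (270, [140, 174, 204], np.float64(-55.1)), (275, [139, 173, 204], np.float64(-52.3)), (280, [141, 176, 206], np.float64(-49.5)), (285, [139, 174, 204], np.float64(-46.6)), (290, [140, 174, 204], np.float64(-43.8)), (295, [76, 81, 84], np.float64(-40.8)), (300, [119, 124, 132], np.float64(-37.9)), (305, [146, 157, 164], np.float64(-34.9)), (310, [163, 175, 180], np.float64(-31.9)), (315, [180, 189, 191], np.float64(-28.8)), (320, [213, 206, 198], np.float64(-25.7)), (325, [207, 199, 192], np.float64(-22.5))]
```

{"op": "carry_out", "data": {"moves": [{"x": -0.004,"y": 0,"z": -0.001,"rx": 0,"ry": 0,"rz": 0,"gripper": 0.25},{"x": -0.008,"y": 0,"z": -0.002,"rx": 0,"ry": 0,"rz": 0,"gripper": 0.25},{"x": -0.012,"y": 0,"z": -0.003,"rx": 0,"ry": 0,"rz": 0,"gripper": 0.25},{"x": -0.016,"y": 0,"z": -0.004,"rx": 0,"ry": 0,"rz": 0,"gripper": 0.25},{"x": -0.02,"y": 0,"z": -0.005,"rx": 0,"ry": 0,"rz": 0,"gripper": 0.25},{"x": -0.024,"y": 0,"z": -0.006,"rx": 0,"ry": 0,"rz": 0,"gripper": 0.25},{"x": -0.028,"y": 0,"z": -0.007,"rx": 0,"ry": 0,"rz": 0,"gripper": 0.25},{"x": -0.032,"y": 0,"z": -0.007,"rx": 0,"ry": 0,"rz": 0,"gripper": 0.25}]}}

```text
time: 4.22
position: [500.4, -176.3, 71.6]
tcp_rot: [-0.102, 3.139, -0.0]
contact_force: [-2.9, -0.6, 0.3]
grip_width: 22.0
```

{"op": "carry_out", "data": {"moves": [{"x": -0.004,"y": 0,"z": -0.001,"rx": 0,"ry": 0,"rz": 0,"gripper": 0.25},{"x": -0.008,"y": 0,"z": -0.002,"rx": 0,"ry": 0,"rz": 0,"gripper": 0.25},{"x": -0.012,"y": 0,"z": -0.003,"rx": 0,"ry": 0,"rz": 0,"gripper": 0.25},{"x": -0.016,"y": 0,"z": -0.004,"rx": 0,"ry": 0,"rz": 0,"gripper": 0.25},{"x": -0.02,"y": 0,"z": -0.005,"rx": 0,"ry": 0,"rz": 0,"gripper": 0.25},{"x": -0.024,"y": 0,"z": -0.006,"rx": 0,"ry": 0,"rz": 0,"gripper": 0.25},{"x": -0.027,"y": 0,"z": -0.006,"rx": 0,"ry": 0,"rz": 0,"gripper": 0.25},{"x": -0.03,"y": 0,"z": -0.007,"rx": 0,"ry": 0,"rz": 0,"gripper": 0.25}]}}

```text
time: 4.88
position: [529.9, -174.3, 78.2]
tcp_rot: [0.102, -3.14, -0.0]
contact_force: [-3.4, -0.2, 1.2]
grip_width: 21.3
```

Run:
```python
from h import *
go(w(CH,27,0,84),93.7)
im=env.read_camera('top')[165:275,340:425]
cv2.imwrite('pics/tf.png',cv2.resize(im,None,fx=4.5,fy=4.5,interpolation=cv2.INTER_CUBIC))
im=env.read_camera('scene')[180:300,110:230]
cv2.imwrite('pics/sf.png',cv2.resize(im,None,fx=4.5,fy=4.5,interpolation=cv2.INTER_CUBIC))
```

```text
shift mm [-15.   -0.4  -5.8] turn [ 0.01 -0.02  0.02] pos [ 529.9 -174.3   78.2] t 4.88 F [-3.4 -0.2  1.2] w 21.3
```

View pics/sf.png

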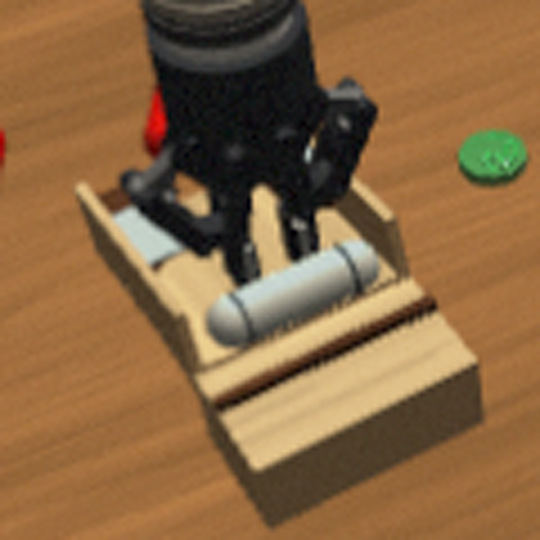

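The roll is square and sits just below the crest, with both fingers on it. I'll push the rest of the way slowly.

{"op": "carry_out", "data": {"moves": [{"x": -0.0025,"y": 0,"z": -0.0005,"rx": 0,"ry": 0,"rz": 0,"gripper": 0.25},{"x": -0.005,"y": 0,"z": -0.001,"rx": 0,"ry": 0,"rz": 0,"gripper": 0.25},{"x": -0.007,"y": 0,"z": -0.0015,"rx": 0,"ry": 0,"rz": 0,"gripper": 0.25},{"x": -0.009,"y": 0,"z": -0.002,"rx": 0,"ry": 0,"rz": 0,"gripper": 0.25},{"x": -0.011,"y": 0,"z": -0.0025,"rx": 0,"ry": 0,"rz": 0,"gripper": 0.25},{"x": -0.0125,"y": 0,"z": -0.003,"rx": 0,"ry": 0,"rz": 0,"gripper": 0.25},{"x": -0.014,"y": 0,"z": -0.003,"rx": 0,"ry": 0,"rz": 0,"gripper": 0.25},{"x": -0.015,"y": 0,"z": -0.003,"rx": 0,"ry": 0,"rz": 0,"gripper": 0.25}]}}

```text
time: 5.65
position: [545.3, -173.3, 81.4]
tcp_rot: [-0.102, 3.139, -0.0]
contact_force: [0.8, -1.0, 0.3]
grip_width: 21.6
```

Run:
```python
from h import *
go(w(CH,27,0,84),93.7)
im=env.read_camera('scene')[180:300,110:230]
cv2.imwrite('pics/sg.png',cv2.resize(im,None,fx=4.5,fy=4.5,interpolation=cv2.INTER_CUBIC))
```

```text
shift mm [ 0.4 -0.5 -2.6] turn [-0.01  0.05  0.04] pos [ 545.3 -173.3   81.4] t 5.65 F [ 0.8 -1.   0.3] w 21.6
```

View pics/sg.png

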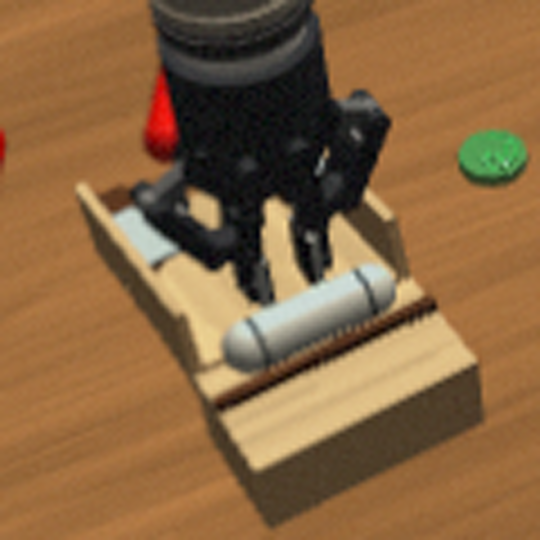

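The force has dropped to zero and the roll lies in the groove against the rib. Next I rise and turn the jaws to close across the roll.

{"op": "carry_out", "data": {"moves": [{"x": 0,"y": 0,"z": -0.03,"rx": 0,"ry": 0,"rz": 0,"gripper": 0.25},{"x": 0,"y": 0,"z": -0.07,"rx": 0,"ry": 0,"rz": 0,"gripper": 0.25},{"x": -0.01,"y": 0,"z": -0.085,"rx": 0,"ry": 0,"rz": 7,"gripper": 0.6},{"x": -0.02,"y": 0,"z": -0.085,"rx": 0,"ry": 0,"rz": 14,"gripper": 0.6},{"x": -0.029,"y": 0,"z": -0.085,"rx": 0,"ry": 0,"rz": 21,"gripper": 0.6},{"x": -0.029,"y": 0,"z": -0.085,"rx": 0,"ry": 0,"rz": 28,"gripper": 0.6},{"x": -0.029,"y": 0,"z": -0.085,"rx": 0,"ry": 0,"rz": 35,"gripper": 0.6},{"x": -0.029,"y": 0,"z": -0.085,"rx": 0,"ry": 0,"rz": 42,"gripper": 0.6}]}}

```text
time: 6.37
position: [573.8, -171.4, 166.2]
tcp_rot: [1.039, 2.965, 0.0]
contact_force: [0.3, -0.6, -0.3]
grip_width: 51.4
```

{"op": "carry_out", "data": {"moves": [{"x": 0,"y": 0,"z": 0,"rx": 0,"ry": 0,"rz": 7,"gripper": 0.6},{"x": 0,"y": 0,"z": 0,"rx": 0,"ry": 0,"rz": 14,"gripper": 0.6},{"x": 0,"y": 0,"z": 0,"rx": 0,"ry": 0,"rz": 21,"gripper": 0.6},{"x": 0,"y": 0,"z": 0,"rx": 0,"ry": 0,"rz": 28,"gripper": 0.6},{"x": 0,"y": 0,"z": 0,"rx": 0,"ry": 0,"rz": 35,"gripper": 0.6},{"x": 0,"y": 0,"z": 0,"rx": 0,"ry": 0,"rz": 42,"gripper": 0.6},{"x": 0,"y": 0,"z": 0,"rx": 0,"ry": 0,"rz": 48,"gripper": 0.6},{"x": 0,"y": 0,"z": 0,"rx": 0,"ry": 0,"rz": 48,"gripper": 0.6}]}}

```text
time: 7.03
position: [573.6, -171.3, 166.1]
tcp_rot: [-2.15, -2.291, 0.001]
contact_force: [-1.5, 0.2, -0.6]
grip_width: 51.3
```

Run:
```python
from h import *
go(w(CH,56,0,86),3.7)
p=env.camera_params('wrist');im=env.read_camera('wrist');np.save('wg.npy',p,allow_pickle=True)
cv2.imwrite('pics/wg.png',im)
```

```text
shift mm [-0.6  0.3 80.1] turn [-0.02  0.02 -0.06] pos [ 573.6 -171.3  166.1] t 7.03 F [-1.5  0.2 -0.6] w 51.3
```

View pics/wg.png

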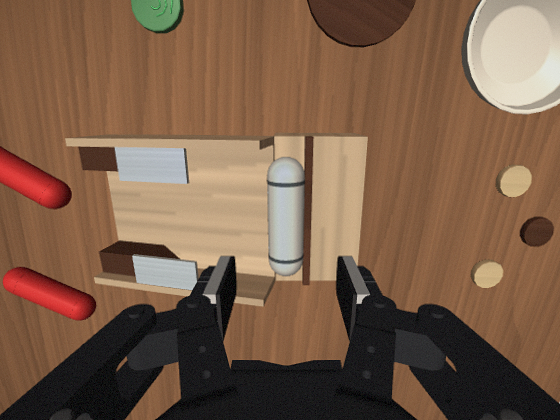

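The roll lies in the groove, its ends at about (286,156) and (286,276), between crest and rib and aligned with the tool.

Run:
```python
from h import *
p=np.load('wg.npy',allow_pickle=True).item()
inv=lambda X:Ro.from_euler('z',-CH[1],degrees=True).apply(X-CH[0]).round(1)
for n,uv,z in(('end+',(286,156),62),('end-',(285.5,276),62),('L',(269,205),62),('R',(304,205),62),('land far +',(367,137),48),('land far -',(359,281),48)): print(n,inv(onz('wrist',uv,z,p)))
a,b=onz('wrist',(286,156),62,p),onz('wrist',(285.5,276),62,p); c=(a+b)/2
go([c[0],c[1],86],3.7)
```

```text
end+ [54.5 48.3 62. ]
end- [ 54.  -50.7  62. ]
L [41.4 10.9 62. ]
R [68.3 10.9 62. ]
land far + [116.6  61.   48. ]
land far - [119.3 -63.9  48. ]
shift mm [-1.7 -1.5 80.1] turn [-0.02  0.01  0.15] pos [ 573.6 -171.3  166.1] t 7.08 F [-0.4  0.9  1.2] w 51.1
```

{"op": "carry_out", "data": {"moves": [{"x": -0.0015,"y": -0.001,"z": 0.03,"rx": 0,"ry": 0,"rz": 0,"gripper": 0.5},{"x": -0.0015,"y": -0.001,"z": 0.06,"rx": 0,"ry": 0,"rz": 0,"gripper": 0.5},{"x": -0.0015,"y": -0.001,"z": 0.075,"rx": 0,"ry": 0,"rz": 0,"gripper": 0.5},{"x": -0.0015,"y": -0.001,"z": 0.083,"rx": 0,"ry": 0,"rz": 0,"gripper": 0.5},{"x": -0.0015,"y": -0.001,"z": 0.087,"rx": 0,"ry": 0,"rz": 0,"gripper": 0.5},{"x": -0.0015,"y": -0.001,"z": 0.087,"rx": 0,"ry": 0,"rz": 0,"gripper": 0.5},{"x": -0.0015,"y": -0.001,"z": 0.087,"rx": 0,"ry": 0,"rz": 0,"gripper": 0.5}]}}

```text
time: 7.67
position: [573.5, -173.6, 80.4]
tcp_rot: [2.146, 2.292, 0.001]
contact_force: [0.1, -0.3, 1.1]
grip_width: 42.3
```

{"op": "carry_out", "data": {"moves": [{"x": 0,"y": 0,"z": 0,"rx": 0,"ry": 0,"rz": 0,"gripper": 0.4},{"x": 0,"y": 0,"z": 0,"rx": 0,"ry": 0,"rz": 0,"gripper": 0.36},{"x": 0,"y": 0,"z": 0,"rx": 0,"ry": 0,"rz": 0,"gripper": 0.32},{"x": 0,"y": 0,"z": 0,"rx": 0,"ry": 0,"rz": 0,"gripper": 0.25},{"x": 0,"y": 0,"z": 0,"rx": 0,"ry": 0,"rz": 0,"gripper": 0.1},{"x": 0,"y": 0,"z": 0,"rx": 0,"ry": 0,"rz": 0,"gripper": 0.0},{"x": 0,"y": 0,"z": 0,"rx": 0,"ry": 0,"rz": 0,"gripper": 0.0}]}}

```text
time: 8.25
position: [573.6, -173.5, 80.8]
tcp_rot: [2.147, 2.291, 0.002]
contact_force: [-0.4, 0.4, 6.8]
grip_width: 25.6
```

Run:
```python
from h import *
go(w(CH,56,0,86),3.7)
im=env.read_camera('scene')[190:290,130:230]
a=cv2.resize(im,None,fx=4,fy=4,interpolation=cv2.INTER_CUBIC)
b=env.read_camera('wrist')[130:330,180:380]; b=cv2.resize(b,None,fx=2,fy=2)
cv2.imwrite('pics/sh.png',np.hstack([a,b]))
```

```text
shift mm [ 1.6  0.4 -5.2] turn [0.13 0.04 0.03] pos [ 573.6 -173.5   80.8] t 8.25 F [-0.4  0.4  6.8] w 25.6
```

View pics/sh.png

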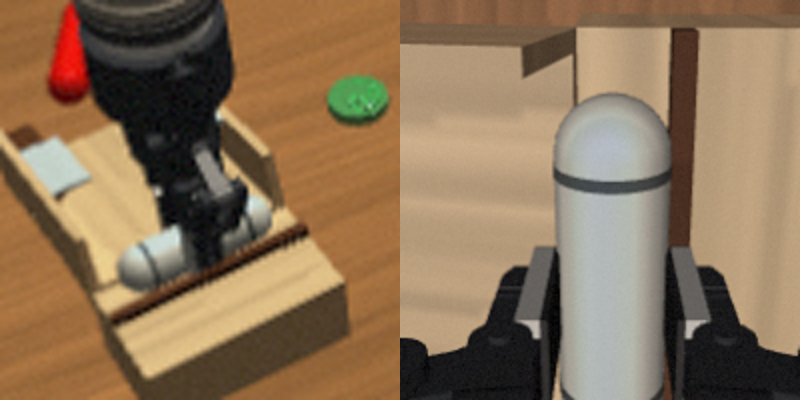

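The jaws hold the roll across its middle, so I try a gentle lift.

{"op": "carry_out", "data": {"moves": [{"x": 0,"y": 0,"z": -0.003,"rx": 0,"ry": 0,"rz": 0,"gripper": 0.0},{"x": 0,"y": 0,"z": -0.006,"rx": 0,"ry": 0,"rz": 0,"gripper": 0.0},{"x": 0,"y": 0,"z": -0.01,"rx": 0,"ry": 0,"rz": 0,"gripper": 0.0},{"x": 0,"y": 0,"z": -0.015,"rx": 0,"ry": 0,"rz": 0,"gripper": 0.0},{"x": 0,"y": 0,"z": -0.015,"rx": 0,"ry": 0,"rz": 0,"gripper": 0.0}]}}

```text
time: 8.77
position: [573.2, -173.4, 95.2]
tcp_rot: [2.147, 2.291, 0.001]
contact_force: [0.8, -0.1, -1.6]
grip_width: 25.4
```

Run:
```python
from h import *
go(w(CH,56,0,86),3.7)
im=env.read_camera('scene')[190:290,130:230]
a=cv2.resize(im,None,fx=4,fy=4,interpolation=cv2.INTER_CUBIC)
p=env.camera_params('wrist')
b=env.read_camera('wrist');cv2.imwrite('pics/wi.png',b);np.save('wi.npy',p,allow_pickle=True)
b=b[130:330,180:380]; b=cv2.resize(b,None,fx=2,fy=2)
cv2.imwrite('pics/si.png',np.hstack([a,b]))
# 3-view height check: roll ends
```

```text
shift mm [1.4 0.8 9.2] turn [0.08 0.04 0.02] pos [ 573.2 -173.4   95.2] t 8.77 F [ 0.8 -0.1 -1.6] w 25.4
```

View pics/si.png

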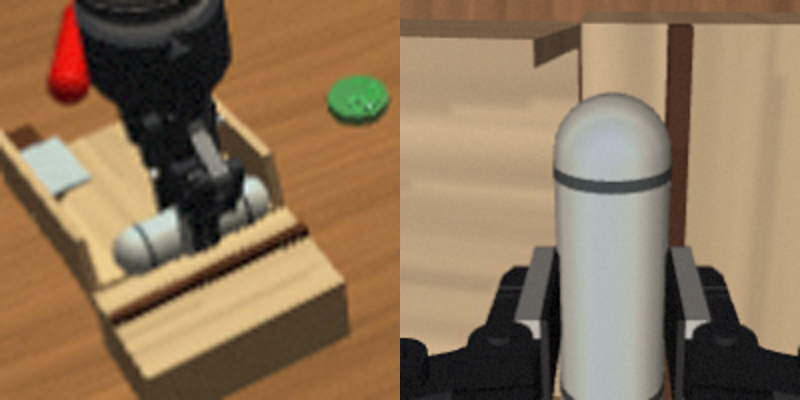

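Run:
```python
from h import *
go(w(BED,25,-70,185),11.5);go(w(BED,30,0,90),11.5)
```

```text
shift mm [338.9  12.4 -90.6] turn [ 0.02  0.01 -7.78] pos [ 572.8 -173.1   94.5] t 8.87 F [ 0.1 -0.2 -3. ] w 25.7
shift mm [408.9   7.8   4.4] turn [ 0.02  0.01 -7.78] pos [ 572.8 -173.1   94.5] t 8.87 F [ 0.1 -0.2 -3. ] w 25.7
```

{"op": "carry_out", "data": {"moves": [{"x": 0,"y": 0,"z": -0.02,"rx": 0,"ry": 0,"rz": 0,"gripper": 0.0},{"x": 0,"y": 0,"z": -0.045,"rx": 0,"ry": 0,"rz": 0,"gripper": 0.0},{"x": 0.01,"y": 0,"z": -0.07,"rx": 0,"ry": 0,"rz": 0,"gripper": 0.0},{"x": 0.035,"y": 0.001,"z": -0.09,"rx": 0,"ry": 0,"rz": -1,"gripper": 0.0},{"x": 0.065,"y": 0.002,"z": -0.09,"rx": 0,"ry": 0,"rz": -2,"gripper": 0.0},{"x": 0.1,"y": 0.004,"z": -0.09,"rx": 0,"ry": 0,"rz": -3,"gripper": 0.0},{"x": 0.135,"y": 0.005,"z": -0.09,"rx": 0,"ry": 0,"rz": -4,"gripper": 0.0},{"x": 0.17,"y": 0.006,"z": -0.09,"rx": 0,"ry": 0,"rz": -5,"gripper": 0.0}]}}

```text
time: 9.53
position: [567.2, -1.5, 184.2]
tcp_rot: [-2.046, -2.384, -0.0]
contact_force: [1.2, 0.5, -3.0]
grip_width: 25.2
```

{"op": "carry_out", "data": {"moves": [{"x": 0.035,"y": 0.004,"z": 0,"rx": 0,"ry": 0,"rz": -1,"gripper": 0.0},{"x": 0.07,"y": 0.008,"z": 0,"rx": 0,"ry": 0,"rz": -2,"gripper": 0.0},{"x": 0.105,"y": 0.012,"z": 0,"rx": 0,"ry": 0,"rz": -2.8,"gripper": 0.0},{"x": 0.135,"y": 0.016,"z": 0,"rx": 0,"ry": 0,"rz": -2.8,"gripper": 0.0},{"x": 0.155,"y": 0.02,"z": 0,"rx": 0,"ry": 0,"rz": -2.8,"gripper": 0.0},{"x": 0.167,"y": 0.02,"z": 0,"rx": 0,"ry": 0,"rz": -2.8,"gripper": 0.0},{"x": 0.167,"y": 0.02,"z": 0,"rx": 0,"ry": 0,"rz": -2.8,"gripper": 0.0},{"x": 0.167,"y": 0.02,"z": 0,"rx": 0,"ry": 0,"rz": -2.8,"gripper": 0.0}]}}

```text
time: 10.2
position: [561.8, 164.0, 184.0]
tcp_rot: [1.987, 2.433, -0.003]
contact_force: [0.1, -0.6, -1.9]
grip_width: 25.6
```

Run:
```python
from h import *
go(w(BED,25,-70,185),11.5)
p=env.camera_params('wrist');im=env.read_camera('wrist');np.save('wj.npy',p,allow_pickle=True)
cv2.imwrite('pics/wj.png',im)
```

```text
shift mm [ 1.6  1.7 -1. ] turn [-0.05  0.09  0.02] pos [561.8 164.  184. ] t 10.2 F [ 0.1 -0.6 -1.9] w 25.6
```

View pics/wj.png

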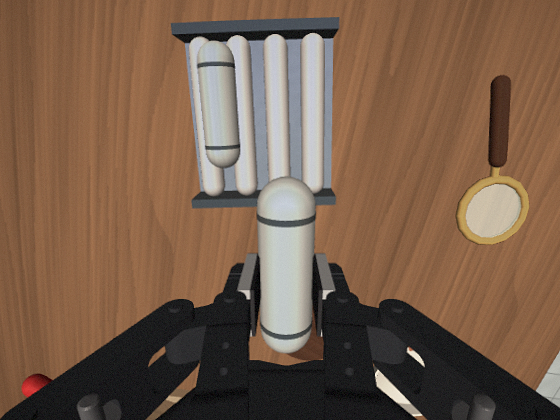

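Viewing budget is used up: the picture shows the rest with its rollers at columns of about 203, 243, 277 and 313 (rows 36–195), the resident at (219,105), and the held roll in line with the tool. From here on I measure numerically.

Run:
```python
from h import *
p=np.load('wj.npy',allow_pickle=True).item(); im=cv2.imread('pics/wj.png').astype(int)
inv=lambda X:Ro.from_euler('z',-BED[1],degrees=True).apply(X-BED[0])
sat=im.max(2)-im.min(2); 
for c in (255,295): print('col',c,[(r,im[r,c].tolist()) for r in list(range(14,50,2))+list(range(184,212,2))])
for r in (60,90,120,150,170): 
    # rollers: red>=blue warm-ish bright; floor grey-blue (blue>red)
    m=(im[r,:,2]>=im[r,:,0]-2)&(im[r].min(1)>120); m[:235]=0;m[335:]=0
    idx=np.flatnonzero(m); runs=np.split(idx,np.flatnonzero(np.diff(idx)>2)+1)
    print(r,[(int(x[0]),int(x[-1]),inv(onz('wrist',((x[0]+x[-1])/2,r),32,p)).round(1).tolist()[:2]) for x in runs if len(x)>6])
```

```text
col 255 [(14, [70, 100, 139]), (16, [69, 98, 138]), (18, [70, 100, 142]), (20, [86, 75, 67]), (22, [86, 79, 70]), (24, [88, 81, 73]), (26, [91, 84, 76]), (28, [87, 78, 74]), (30, [80, 74, 69]), (32, [20, 18, 17]), (34, [23, 24, 24]), (36, [24, 23, 20]), (38, [16, 15, 15]), (40, [86, 79, 75]), (42, [155, 141, 136]), (44, [153, 140, 133]), (46, [153, 138, 130]), (48, [156, 141, 134]), (184, [119, 128, 138]), (186, [115, 121, 130]), (188, [99, 106, 114]), (190, [66, 71, 78]), (192, [50, 52, 49]), (194, [42, 47, 43]), (196, [51, 50, 53]), (198, [67, 67, 62]), (200, [89, 84, 79]), (202, [87, 84, 77]), (204, [86, 83, 73]), (206, [89, 93, 102]), (208, [66, 95, 141]), (210, [67, 98, 142])]
col 295 [(14, [67, 95, 137]), (16, [65, 96, 137]), (18, [82, 88, 100]), (20, [89, 83, 72]), (22, [87, 81, 74]), (24, [84, 77, 73]), (26, [89, 82, 76]), (28, [92, 84, 78]), (30, [30, 32, 29]), (32, [14, 17, 19]), (34, [25, 24, 19]), (36, [23, 20, 15]), (38, [42, 37, 39]), (40, [164, 148, 142]), (42, [161, 148, 141]), (44, [155, 142, 136]), (46, [160, 143, 138]), (48, [161, 145, 139]), (184, [157, 168, 175])
[... 164 characters left out ...]
93]), (200, [197, 200, 193]), (202, [198, 200, 193]), (204, [200, 201, 195]), (206, [204, 206, 199]), (208, [203, 204, 196]), (210, [202, 205, 198])]
60 [(240, 247, [-12.8, 48.2]), (278, 285, [18.3, 48.1]), (316, 322, [49.0, 48.2])]
90 [(241, 249, [-12.4, 25.0]), (278, 286, [18.6, 24.9]), (315, 322, [49.2, 24.9])]
120 [(243, 251, [-11.5, 0.6]), (266, 272, [7.4, 0.6]), (279, 286, [19.0, 0.6]), (315, 322, [49.9, 0.6])]
150 [(244, 252, [-11.6, -25.0]), (267, 273, [7.9, -25.0]), (279, 287, [19.4, -25.0]), (302, 308, [38.8, -25.0]), (315, 322, [50.7, -24.9])]
170 [(245, 254, [-10.9, -42.8]), (268, 274, [8.5, -42.8]), (279, 288, [19.8, -42.8]), (302, 308, [39.1, -42.8]), (314, 322, [50.8, -42.8])]
```

Run:
```python
from h import *
p=np.load('wj.npy',allow_pickle=True).item(); im=cv2.imread('pics/wj.png')
inv=lambda X:Ro.from_euler('z',-BED[1],degrees=True).apply(X-BED[0])
d=cv2.GaussianBlur(im,(3,3),0).astype(int); d=d[:,:,2]-d[:,:,0]
print(d[150,228:336].tolist()); print(im[150,228:336].mean(1).astype(int).tolist())
print('plates: far inner top', [inv(onz('wrist',q,40,p)).round(1)[1] for q in((255,31),(295,29.3))],'near outer/inner top',[inv(onz('wrist',q,40,p)).round(1)[1] for q in((255,198),(255,205.5),(255,190))], 'far outer',inv(onz('wrist',(255,19),40,p)).round(1)[1])
```

```text
[13, 16, 17, 17, 17, 17, 16, 14, 13, 12, 10, 5, -5, -10, -8, -4, 0, 4, 9, 13, 18, 23, 23, 21, 19, 18, 13, 1, -11, -16, -17, -17, -16, -15, -16, -16, -16, -16, -12, 3, 18, 25, 22, 15, 8, 1, -5, -9, -9, -7, -4, -1, 3, 7, 12, 17, 21, 23, 22, 19, 16, 7, -8, -16, -16, -15, -15, -16, -17, -17, -16, -17, -14, -3, 13, 21, 24, 22, 16, 10, 2, -3, -6, -7, -6, -6, -2, 0, 5, 11, 17, 21, 23, 21, 19, 11, -5, -15, -16, -16, -16, -17, -9, 21, 61, 82, 84, 83]
[181, 180, 174, 168, 159, 155, 140, 133, 121, 111, 100, 64, 159, 211, 206, 205, 198, 203, 203, 201, 195, 186, 175, 164, 148, 129, 110, 102, 134, 150, 150, 150, 151, 152, 151, 149, 149, 151, 151, 137, 154, 173, 189, 195, 201, 209, 203, 206, 205, 204, 203, 201, 198, 204, 204, 194, 186, 179, 164, 150, 125, 99, 136, 146, 146, 146, 147, 147, 147, 145, 147, 149, 151, 125, 133, 160, 175, 189, 193, 197, 206, 207, 205, 200, 203, 204, 203, 202, 203, 203, 199, 192, 179, 167, 145, 116, 138, 149, 150, 148, 146, 146, 148, 131, 119, 121, 124, 118]
plates: far inner top [np.float64(67.8), np.float64(68.9)] near outer/inner top [np.float64(-66.7), np.float64(-73.8), np.float64(-59.4)] far outer 76.2
```

Run:
```python
from h import *
p=np.load('wj.npy',allow_pickle=True).item(); im=cv2.imread('pics/wj.png')
inv=lambda X:Ro.from_euler('z',-BED[1],degrees=True).apply(X-BED[0])
d=cv2.GaussianBlur(im,(3,3),0).astype(float); d=d[:,:,2]-d[:,:,0]
out=[]
for r in range(50,172,10):
    f=np.flatnonzero(d[r,250:335]<-12)+250; runs=[x for x in np.split(f,np.flatnonzero(np.diff(f)>1)+1) if len(x)>=4]
    g=[(x[0]-1,x[-1]+1) for x in runs]
    if len(g)<3: print(r,g); continue
    c2=(g[0][1]+g[1][0])/2; c3=(g[1][1]+g[2][0])/2
    X2,X3=[inv(onz('wrist',(c,r),32,p)) for c in(c2,c3)]; out.append((X2[0],X3[0],X2[1])); print(r,g,np.round([X2[0],X3[0],X2[1]],1))
o=np.array(out)
for k in(0,1): b=np.polyfit(o[:,2],o[:,k],1); print('x=%.2f at y0, yaw err deg %.2f'%(b[1],-np.degrees(np.arctan(b[0]))))
# held roll: axis columns near rows 215-330
for r in(215,240): print(r,im[r,245:330].mean(1).astype(int).tolist())
```

```text
50 [(np.int64(250), np.int64(262)), (np.int64(287), np.int64(300)), (np.int64(324), np.int64(332))] [12.6 43.1 55.6]
60 [(np.int64(251), np.int64(263)), (np.int64(288), np.int64(300)), (np.int64(324), np.int64(332))] [13.4 43.2 48.1]
70 [(np.int64(251), np.int64(263)), (np.int64(288), np.int64(300)), (np.int64(324), np.int64(332))] [13.3 43.4 40.5]
80 [(np.int64(252), np.int64(264)), (np.int64(288), np.int64(300)), (np.int64(324), np.int64(332))] [13.7 43.6 32.7]
90 [(np.int64(252), np.int64(264)), (np.int64(288), np.int64(300)), (np.int64(324), np.int64(331))] [13.6 43.8 24.9]
100 [(np.int64(253), np.int64(265)), (np.int64(288), np.int64(300)), (np.int64(324), np.int64(331))] [14.  44.  16.9]
110 [(np.int64(253), np.int64(265)), (np.int64(289), np.int64(300)), (np.int64(324), np.int64(331))] [14.3 44.2  8.8]
120 [(np.int64(254), np.int64(265)), (np.int64(289), np.int64(300)), (np.int64(324), np.int64(331))] [14.3 44.4  0.6]
130 [(np.int64(255), np.int64(266)), (np.int64(289), np.int64(301)), (np.int64(324), np.int64(331))] [14.6 45.  -7.8]
140 [(np.int64(255), np.int64(266)), (np.in
[... 652 characters left out ...]
, 202, 201, 201, 203, 199, 200, 195, 199, 203, 197, 199, 196, 198, 200, 199, 201, 199, 194, 200, 198, 201, 197, 198, 192, 192, 187, 185, 181, 175, 172, 167, 164, 157, 152, 151, 140, 129, 106, 77, 51, 60, 107, 122, 122, 124, 122, 121, 114, 114, 115, 114, 112, 111, 109, 106]
240 [101, 99, 91, 101, 111, 106, 103, 100, 100, 100, 101, 102, 105, 119, 138, 151, 164, 170, 169, 173, 181, 182, 187, 190, 193, 194, 194, 200, 201, 199, 202, 201, 198, 201, 200, 197, 197, 201, 196, 201, 198, 200, 199, 198, 198, 199, 197, 198, 197, 201, 199, 200, 197, 192, 193, 186, 187, 179, 175, 170, 164, 158, 150, 148, 143, 135, 124, 114, 100, 98, 109, 111, 110, 112, 110, 108, 111, 110, 108, 108, 105, 102, 107, 114, 112]
```

```bash
python3 - <<'E'
from h import *
v=w(BED,29.5,0.8,0); new=(v-Ro.from_euler('z',13.1,degrees=True).apply([30,0,0]),13.1); print('bed',new)
p=np.load('wj.npy',allow_pickle=True).item(); s=env.sense(); R=Ro.from_rotvec(s['tcp_rot']).as_matrix()
im=cv2.imread('pics/wj.png'); print(im[170:184,286].mean(1).astype(int).tolist(), im[344:360,286].mean(1).astype(int).tolist())
for uv in((286,177.5),(286,352)): print((R.T@(onz('wrist',uv,s['position'][2]-18.8,p)-s['position'])).round(1))
go([v[0],v[1],100],13.1)
E
sed -i 's/^CH=/#CH=/' h.py
```

```text
bed (array([524.22900542, 229.36575461,   0.        ]), 13.1)
[172, 173, 175, 172, 174, 166, 135, 126, 138, 155, 163, 166, 168, 176] [192, 194, 191, 189, 190, 184, 173, 166, 144, 99, 101, 107, 110, 107, 107, 106]
[51.1 -1.4 18.7]
[-49.5  -1.1  18.9]
shift mm [74.4  6.  84.1] turn [-0.03  0.13 -1.74] pos [562.2 162.3 184.3] t 10.25 F [ 0.  -0.6 -3.1] w 25.6
```

{"op": "carry_out", "data": {"moves": [{"x": 0.025,"y": 0.002,"z": 0,"rx": 0,"ry": 0,"rz": -0.6,"gripper": 0.0},{"x": 0.05,"y": 0.005,"z": 0.01,"rx": 0,"ry": 0,"rz": -1.2,"gripper": 0.0},{"x": 0.0735,"y": 0.007,"z": 0.03,"rx": 0,"ry": 0,"rz": -1.7,"gripper": 0.0},{"x": 0.0735,"y": 0.007,"z": 0.055,"rx": 0,"ry": 0,"rz": -1.7,"gripper": 0.0},{"x": 0.0735,"y": 0.007,"z": 0.075,"rx": 0,"ry": 0,"rz": -1.7,"gripper": 0.0},{"x": 0.0735,"y": 0.007,"z": 0.084,"rx": 0,"ry": 0,"rz": -1.7,"gripper": 0.0},{"x": 0.0735,"y": 0.007,"z": 0.084,"rx": 0,"ry": 0,"rz": -1.7,"gripper": 0.0},{"x": 0.0735,"y": 0.007,"z": 0.084,"rx": 0,"ry": 0,"rz": -1.7,"gripper": 0.0}]}}

```text
time: 10.92
position: [555.2, 236.0, 100.9]
tcp_rot: [1.955, 2.458, -0.001]
contact_force: [-0.2, 0.4, -1.2]
grip_width: 25.4
```

```bash
sed -i "s/^#CH=.*/BED=(np.array([524.2,229.4,0]),13.1)/" h.py
python3 - <<'E'
from h import *
P=[]
for i in range(4):
    p=env.camera_params('wrist'); s=env.sense(); im=env.read_camera('wrist'); P.append(np.r_[s['position'],(-p['R'].T@p['t'])])
print(np.round(P,1)); np.save('wk.npy',p,allow_pickle=True); cv2.imwrite('pics/wk.png',im)
go(w(BED,30,0,69.5),13.1)
inv=lambda X:Ro.from_euler('z',-BED[1],degrees=True).apply(X-BED[0])
# rollers beyond roll's end, and the roll
d=cv2.GaussianBlur(im,(3,3),0).astype(float); d=d[:,:,2]-d[:,:,0]
e=[proj('wrist',w(BED,x,60,42 if x!=30 else 32),p).round(0).tolist() for x in(15,30,45)]; print(e)
for y in(64,60,56,52):
    r=int(proj('wrist',w(BED,30,y,32),p)[0,1]); f=np.flatnonzero(d[r]<-12); f=f[(f>200)&(f<400)]
    if not len(f): print(y,r,'none');continue
    runs=[x for x in np.split(f,np.flatnonzero(np.diff(f)>1)+1) if len(x)>=4]; print(y,r,[(int(x[0]),int(x[-1]),inv(onz('wrist',((x[0]+x[-1])/2,r),32,p)).round(1).tolist()[:2]) for x in runs])
E
```

```text
[[555.2 236.  100.9 536.4 311.7 222.6]
 [555.9 236.7 101.8 536.8 312.2 223.5]
 [556.1 237.3 102.2 536.9 312.7 224. ]
 [556.  237.7 102.3 536.7 313.1 224.1]]
shift mm [-1.3 -2.8 32.6] turn [ 0.19 -0.03  0.06] pos [555.7 238.1 102.1] t 11.12 F [ 0.7 -0.7 -1.7] w 25.5
[[[257.0, 147.0]], [[283.0, 145.0]], [[308.0, 147.0]]]
64 138 [(222, 246, [0.0, 64.4]), (271, 295, [30.1, 64.3]), (320, 332, [56.5, 64.4])]
60 145 [(227, 242, [0.1, 60.1]), (275, 291, [30.1, 60.1]), (324, 332, [57.9, 60.1])]
56 151 [(228, 241, [-0.0, 56.5]), (276, 290, [30.1, 56.4]), (325, 332, [58.3, 56.5])]
52 158 [(228, 241, [-0.3, 52.1]), (276, 290, [30.0, 52.1]), (325, 331, [58.2, 52.1])]
```

Run:
```python
from h import *
p=np.load('wk.npy',allow_pickle=True).item(); im=cv2.imread('pics/wk.png'); s=env.sense()
inv=lambda X:Ro.from_euler('z',-BED[1],degrees=True).apply(X-BED[0])
for r in(235,250): print(r,[(245+i,int(v)) for i,v in enumerate(im[r,245:330].mean(1)) if i<24 or i>58])
for r in(205,235,250): print(inv(onz('wrist',(285.7,r),83.4,p)).round(1))
print('tcp in bed',inv(s['position']).round(1), 'cam dir check', (p['R']@w((np.zeros(3),BED[1]),0,1,0)).round(3))
```

```text
235 [(245, 141), (246, 138), (247, 156), (248, 174), (249, 184), (250, 188), (251, 192), (252, 197), (253, 199), (254, 200), (255, 200), (256, 204), (257, 160), (258, 124), (259, 134), (260, 149), (261, 162), (262, 163), (263, 166), (264, 172), (265, 175), (266, 179), (267, 182), (268, 188), (304, 171), (305, 162), (306, 156), (307, 154), (308, 147), (309, 143), (310, 136), (311, 129), (312, 113), (313, 98), (314, 118), (315, 166), (316, 177), (317, 166), (318, 149), (319, 123), (320, 104), (321, 135), (322, 147), (323, 146), (324, 141), (325, 146), (326, 143), (327, 141), (328, 146), (329, 138)]
250 [(245, 149), (246, 134), (247, 138), (248, 164), (249, 180), (250, 185), (251, 190), (252, 195), (253, 203), (254, 203), (255, 203), (256, 203), (257, 187), (258, 142), (259, 127), (260, 146), (261, 159), (262, 164), (263, 169), (264, 169), (265, 174), (266, 179), (267, 182), (268, 184), (304, 167), (305, 159), (306, 154), (307, 148), (308, 147), (309, 140), (310, 132), (311, 119), (312, 107), (313, 92), (314, 166), (315, 182), (316, 171), (317, 154), (318, 138), (319, 110), (320, 138), (321, 145), (322, 145), (323, 147), (324, 146), (325, 143), (326, 145), (327, 140), (328, 149), (329, 123)]
[31.6 36.8 83.4]
[31.6 21.3 83.4]
[31.6 13.2 83.4]
tcp in bed [ 32.7   1.3 102.1] cam dir check [ 0.001 -0.954 -0.301]
```

{"op": "carry_out", "data": {"moves": [{"x": -0.001,"y": -0.001,"z": 0.006,"rx": 0,"ry": 0,"rz": 0,"gripper": 0.0},{"x": -0.002,"y": -0.0015,"z": 0.012,"rx": 0,"ry": 0,"rz": 0,"gripper": 0.0},{"x": -0.002,"y": -0.0015,"z": 0.018,"rx": 0,"ry": 0,"rz": 0,"gripper": 0.0},{"x": -0.002,"y": -0.0015,"z": 0.023,"rx": 0,"ry": 0,"rz": 0,"gripper": 0.0},{"x": -0.002,"y": -0.0015,"z": 0.027,"rx": 0,"ry": 0,"rz": 0,"gripper": 0.0},{"x": -0.002,"y": -0.0015,"z": 0.027,"rx": 0,"ry": 0,"rz": 0,"gripper": 0.0},{"x": -0.002,"y": -0.0015,"z": 0.027,"rx": 0,"ry": 0,"rz": 0,"gripper": 0.0}]}}

```text
time: 11.7
position: [553.0, 236.1, 72.8]
tcp_rot: [-1.951, -2.462, 0.001]
contact_force: [0.1, -1.1, -2.6]
grip_width: 25.0
```

Run:
```python
from h import *
p=env.camera_params('wrist'); im=env.read_camera('wrist'); go(w(BED,30,0,69.5),13.1)
p=env.camera_params('wrist'); s=env.sense(); im=env.read_camera('wrist'); cv2.imwrite('pics/wl.png',im); np.save('wl.npy',p,allow_pickle=True)
go(w(BED,30,0,69.5),13.1)
inv=lambda X:Ro.from_euler('z',-BED[1],degrees=True).apply(X-BED[0])
d=cv2.GaussianBlur(im,(3,3),0).astype(float); d=d[:,:,2]-d[:,:,0]
for y in(64,60,56):
    r=int(proj('wrist',w(BED,30,y,32),p)[0,1]); f=np.flatnonzero(d[r]<-12); f=f[(f>200)&(f<400)]
    runs=[x for x in np.split(f,np.flatnonzero(np.diff(f)>1)+1) if len(x)>=4]; print(y,r,[(int(x[0]),int(x[-1]),inv(onz('wrist',((x[0]+x[-1])/2,r),32,p)).round(1).tolist()[:2]) for x in runs])
for r in(235,): print([(245+i,int(v)) for i,v in enumerate(im[r,245:330].mean(1)) if 8<i<18 or 62<i<74])
print(inv(onz('wrist',(285.7,235),s['position'][2]-18.8,p)).round(1))
```

```text
shift mm [0.  0.  3.7] turn [0.   0.01 0.12] pos [553.4 236.2  73.2] t 11.75 F [ 0.3  0.2 -2. ] w 25.8
shift mm [ 0.  -0.2  4. ] turn [0.03 0.   0.12] pos [553.6 236.2  73.5] t 11.8 F [-0.8  0.1 -2.1] w 25.5
64 141 [(217, 245, [-0.1, 64.1]), (275, 303, [30.2, 64.1]), (332, 345, [56.0, 64.2])]
60 148 [(222, 241, [0.0, 60.4]), (279, 298, [30.0, 60.5]), (337, 345, [57.6, 60.6])]
56 156 [(224, 240, [0.1, 56.3]), (280, 297, [30.0, 56.3]), (338, 344, [57.8, 56.4])]
[(254, 198), (255, 197), (256, 201), (257, 157), (258, 124), (259, 133), (260, 147), (261, 159), (262, 164), (308, 144), (309, 140), (310, 132), (311, 121), (312, 108), (313, 98), (314, 118), (315, 179), (316, 200), (317, 195), (318, 195)]
[28.6 20.5 54.4]
```

{"op": "carry_out", "data": {"moves": [{"x": 0,"y": 0.0007,"z": 0,"rx": 0,"ry": 0,"rz": 0,"gripper": 0.0},{"x": 0,"y": 0.0014,"z": 0,"rx": 0,"ry": 0,"rz": 0,"gripper": 0.0},{"x": 0,"y": 0.0014,"z": 0.0005,"rx": 0,"ry": 0,"rz": 0,"gripper": 0.0},{"x": 0,"y": 0.0014,"z": 0.001,"rx": 0,"ry": 0,"rz": 0,"gripper": 0.0},{"x": 0,"y": 0.0014,"z": 0.0015,"rx": 0,"ry": 0,"rz": 0,"gripper": 0.0},{"x": 0,"y": 0.0014,"z": 0.002,"rx": 0,"ry": 0,"rz": 0,"gripper": 0.0},{"x": 0,"y": 0.0014,"z": 0.002,"rx": 0,"ry": 0,"rz": 0,"gripper": 0.0},{"x": 0,"y": 0.0014,"z": 0.002,"rx": 0,"ry": 0,"rz": 0,"gripper": 0.0}]}}

```text
time: 12.47
position: [554.6, 236.5, 71.2]
tcp_rot: [-1.951, -2.462, 0.0]
contact_force: [-0.2, -0.5, -3.3]
grip_width: 25.7
```

{"op": "carry_out", "data": {"moves": [{"x": 0,"y": 0,"z": 0.0005,"rx": 0,"ry": 0,"rz": 0,"gripper": 0.0},{"x": 0,"y": 0,"z": 0.001,"rx": 0,"ry": 0,"rz": 0,"gripper": 0.0},{"x": 0,"y": 0,"z": 0.001,"rx": 0,"ry": 0,"rz": 0,"gripper": 0.0},{"x": 0,"y": 0,"z": 0.001,"rx": 0,"ry": 0,"rz": 0,"gripper": 0.0}]}}

```text
time: 12.8
position: [554.6, 236.5, 70.3]
tcp_rot: [-1.951, -2.462, 0.0]
contact_force: [0.4, -0.2, -1.9]
grip_width: 25.6
```

{"op": "carry_out", "data": {"moves": [{"x": 0,"y": 0,"z": 0.0005,"rx": 0,"ry": 0,"rz": 0,"gripper": 0.0},{"x": 0,"y": 0,"z": 0.001,"rx": 0,"ry": 0,"rz": 0,"gripper": 0.0},{"x": 0,"y": 0,"z": 0.001,"rx": 0,"ry": 0,"rz": 0,"gripper": 0.0},{"x": 0,"y": 0,"z": 0.001,"rx": 0,"ry": 0,"rz": 0,"gripper": 0.0}]}}

```text
time: 13.13
position: [554.8, 236.5, 69.6]
tcp_rot: [1.951, 2.462, 0.001]
contact_force: [-0.3, -0.2, 0.2]
grip_width: 25.2
```

{"op": "carry_out", "data": {"moves": [{"x": 0,"y": 0,"z": 0.0005,"rx": 0,"ry": 0,"rz": 0,"gripper": 0.0},{"x": 0,"y": 0,"z": 0.0005,"rx": 0,"ry": 0,"rz": 0,"gripper": 0.0},{"x": 0,"y": 0,"z": 0.0005,"rx": 0,"ry": 0,"rz": 0,"gripper": 0.0}]}}

```text
time: 13.38
position: [554.8, 236.5, 69.6]
tcp_rot: [-1.951, -2.462, -0.001]
contact_force: [-1.9, -1.0, 5.7]
grip_width: 25.6
```

{"op": "carry_out", "data": {"moves": [{"x": 0,"y": 0,"z": 0.0003,"rx": 0,"ry": 0,"rz": 0,"gripper": 0.0},{"x": 0,"y": 0,"z": 0.0003,"rx": 0,"ry": 0,"rz": 0,"gripper": 0.0},{"x": 0,"y": 0,"z": 0.0003,"rx": 0,"ry": 0,"rz": 0,"gripper": 0.0}]}}

```text
time: 13.63
position: [554.9, 236.5, 69.5]
tcp_rot: [-1.951, -2.462, -0.001]
contact_force: [-2.8, -0.4, 7.3]
grip_width: 25.8
```

{"op": "carry_out", "data": {"moves": [{"x": 0,"y": -0.0003,"z": -0.0003,"rx": 0,"ry": 0,"rz": 0,"gripper": 0.0},{"x": 0,"y": -0.0003,"z": -0.0005,"rx": 0,"ry": 0,"rz": 0,"gripper": 0.0},{"x": 0,"y": -0.0003,"z": -0.0005,"rx": 0,"ry": 0,"rz": 0,"gripper": 0.0}]}}

```text
time: 13.88
position: [554.8, 236.5, 69.5]
tcp_rot: [1.951, 2.462, 0.001]
contact_force: [-1.1, -0.7, 5.3]
grip_width: 25.3
```

{"op": "carry_out", "data": {"moves": [{"x": 0,"y": 0,"z": -0.0003,"rx": 0,"ry": 0,"rz": 0,"gripper": 0.0},{"x": 0,"y": 0,"z": -0.0003,"rx": 0,"ry": 0,"rz": 0,"gripper": 0.2},{"x": 0,"y": 0,"z": -0.0003,"rx": 0,"ry": 0,"rz": 0,"gripper": 0.27},{"x": 0,"y": 0,"z": -0.0003,"rx": 0,"ry": 0,"rz": 0,"gripper": 0.3},{"x": 0,"y": 0,"z": -0.0003,"rx": 0,"ry": 0,"rz": 0,"gripper": 0.32},{"x": 0,"y": 0,"z": -0.0003,"rx": 0,"ry": 0,"rz": 0,"gripper": 0.34},{"x": 0,"y": 0,"z": -0.0003,"rx": 0,"ry": 0,"rz": 0,"gripper": 0.36},{"x": 0,"y": 0,"z": -0.0003,"rx": 0,"ry": 0,"rz": 0,"gripper": 0.38}]}}

```text
time: 14.55
position: [553.9, 236.3, 68.6]
tcp_rot: [-1.951, -2.462, 0.002]
contact_force: [1.0, 0.7, 0.2]
grip_width: 32.6
```

{"op": "carry_out", "data": {"moves": [{"x": 0,"y": 0,"z": 0,"rx": 0,"ry": 0,"rz": 0,"gripper": 0.42},{"x": 0,"y": 0,"z": 0,"rx": 0,"ry": 0,"rz": 0,"gripper": 0.46},{"x": 0,"y": 0,"z": 0,"rx": 0,"ry": 0,"rz": 0,"gripper": 0.5},{"x": 0,"y": 0,"z": 0,"rx": 0,"ry": 0,"rz": 0,"gripper": 0.5}]}}

```text
time: 14.88
position: [554.3, 236.4, 69.2]
tcp_rot: [-1.951, -2.462, 0.0]
contact_force: [-0.1, 0.2, -0.4]
grip_width: 42.4
```

Run:
```python
from h import *
p=env.camera_params('wrist'); s=env.sense(); im=env.read_camera('wrist'); cv2.imwrite('pics/wm.png',im)
go(w(BED,30,0,69.5),13.1)
for r in(200,235): print([(245+i,int(v)) for i,v in enumerate(im[r,240:335].mean(1)) if v<150])
```

```text
shift mm [ 0.  -1.  -0.2] turn [-0.    0.    0.12] pos [554.4 236.4  69.3] t 14.93 F [-0.1  0.5 -0.9] w 42.6
[(245, 142), (246, 145), (264, 132), (265, 138), (266, 147), (315, 147), (316, 140), (317, 127), (318, 121), (319, 112), (320, 94), (336, 140), (337, 123), (338, 105), (339, 133)]
[(245, 146), (246, 134), (247, 133), (264, 127), (265, 135), (266, 146), (314, 142), (315, 140), (316, 135), (317, 124), (318, 112), (319, 96), (320, 125), (334, 146), (335, 128), (336, 112), (337, 129), (338, 142), (339, 138)]
```

Released: no force, and the roll is seated. I rise straight up and check.

{"op": "carry_out", "data": {"moves": [{"x": 0,"y": 0,"z": -0.005,"rx": 0,"ry": 0,"rz": 0,"gripper": 0.5},{"x": 0,"y": 0,"z": -0.015,"rx": 0,"ry": 0,"rz": 0,"gripper": 0.5},{"x": 0,"y": 0,"z": -0.03,"rx": 0,"ry": 0,"rz": 0,"gripper": 0.5},{"x": 0,"y": 0,"z": -0.06,"rx": 0,"ry": 0,"rz": 0,"gripper": 0.5},{"x": -0.03,"y": 0,"z": -0.09,"rx": 0,"ry": 0,"rz": 0,"gripper": 0.5},{"x": -0.06,"y": 0,"z": -0.115,"rx": 0,"ry": 0,"rz": 0,"gripper": 0.5},{"x": -0.075,"y": 0,"z": -0.115,"rx": 0,"ry": 0,"rz": 0,"gripper": 0.5},{"x": -0.075,"y": 0,"z": -0.115,"rx": 0,"ry": 0,"rz": 0,"gripper": 0.5}]}}

```text
time: 15.6
position: [574.5, 156.5, 188.7]
tcp_rot: [1.958, 2.448, 0.005]
contact_force: [-0.6, -1.3, -0.9]
grip_width: 42.8
```

{"op": "carry_out", "data": {"moves": [{"x": 0,"y": 0,"z": 0,"rx": 0,"ry": 0,"rz": 0,"gripper": 0.5},{"x": 0,"y": 0,"z": 0,"rx": 0,"ry": 0,"rz": 0,"gripper": 0.5},{"x": 0,"y": 0,"z": 0,"rx": 0,"ry": 0,"rz": 0,"gripper": 0.5}]}}

```text
time: 15.85
position: [570.7, 165.5, 183.6]
tcp_rot: [-1.946, -2.464, 0.001]
contact_force: [0.5, -0.9, 1.1]
grip_width: 42.8
```

Run:
```python
from h import *
p=env.camera_params('wrist'); im=env.read_camera('wrist'); cv2.imwrite('pics/wn.png',im); 
inv=lambda X:Ro.from_euler('z',-BED[1],degrees=True).apply(X-BED[0]).round(1).tolist()[:2]
print(env.sense()['position'],[proj('wrist',w(BED,x,y,50.7),p).round(0).tolist()[0] for x,y in((30,48),(30,-48),(-30,50),(-30,-40))])
g=im.mean(2); hsv=cv2.cvtColor(im,cv2.COLOR_BGR2HSV)
# dark bands of the rolls: per roll, scan along predicted axis and across
for x,n in((30,'roll'),(-30,'resident')):
    for y in(40,15,0,-20):
        u,v=proj('wrist',w(BED,x,y,50.7),p)[0]; v=int(round(v)); seg=g[v,int(u)-28:int(u)+29].astype(int)
        print(n,y,(int(u)-28,v),seg.tolist())
    pts=proj('wrist',[w(BED,x,y,50.7) for y in range(66,-67,-2)],p).round().astype(int)
    print(n,'along',[(y,int(g[b,a])) for y,(a,b) in zip(range(66,-67,-2),pts) if 0<=b<420 and g[b,a]<185])
```

```text
[570.68069396 165.39027176 183.48580847] [[288.0, 55.0], [287.0, 179.0], [209.0, 52.0], [215.0, 170.0]]
roll 40 (259, 66) [180, 190, 196, 205, 210, 212, 210, 209, 210, 214, 216, 179, 144, 171, 183, 182, 188, 189, 198, 204, 205, 207, 208, 212, 209, 208, 210, 209, 209, 209, 209, 209, 209, 206, 208, 208, 200, 197, 192, 183, 179, 169, 167, 160, 141, 120, 147, 208, 215, 208, 207, 213, 209, 205, 196, 180, 175]
roll 15 (259, 101) [166, 186, 197, 205, 213, 214, 215, 214, 215, 219, 183, 133, 140, 167, 175, 180, 188, 194, 198, 206, 209, 209, 211, 211, 210, 214, 213, 209, 207, 211, 209, 209, 206, 207, 206, 206, 201, 191, 189, 182, 175, 159, 155, 144, 129, 106, 132, 202, 213, 210, 212, 212, 205, 197, 187, 172, 151]
roll 0 (259, 120) [157, 183, 196, 204, 210, 216, 216, 216, 216, 216, 202, 155, 138, 163, 175, 180, 188, 191, 197, 202, 209, 207, 212, 210, 211, 211, 212, 207, 213, 209, 206, 208, 206, 204, 208, 208, 204, 197, 189, 178, 168, 160, 152, 139, 124, 102, 198, 217, 214, 213, 214, 213, 201, 191, 179, 164, 135]
roll -20 (259, 146) [150, 176, 191, 201, 206, 217, 216, 217, 213, 215, 219, 163, 13
[... 1329 characters left out ...]
173, 169, 159, 150, 140, 132, 122, 109, 96, 83, 154, 221, 216, 214, 214, 211, 213, 212, 207, 196, 191]
resident -20 (185, 145) [104, 106, 103, 162, 156, 161, 194, 200, 215, 216, 210, 86, 62, 76, 74, 75, 77, 81, 80, 81, 84, 82, 85, 83, 80, 83, 78, 84, 82, 80, 77, 79, 77, 75, 80, 72, 70, 69, 62, 58, 57, 53, 54, 50, 49, 28, 161, 221, 214, 215, 213, 211, 216, 211, 206, 197, 190]
resident along [(66, 78), (64, 31), (62, 20), (60, 159), (46, 178), (44, 80), (-18, 167), (-20, 80), (-30, 164), (-32, 141), (-34, 119), (-36, 86), (-38, 129), (-40, 132), (-42, 162), (-44, 159), (-46, 161), (-48, 144), (-50, 141), (-52, 150), (-54, 165), (-56, 143), (-58, 50), (-60, 54), (-62, 53), (-64, 76), (-66, 87)]
```

```bash
python3 -c "
from workcell import env
print(env.close_job(), env.sense()['time'])"
```

```text
the job is handed in; nothing more can be done
the job is handed in; nothing more can be done
```

I finished the job and handed it in. The roll went up the chute into the landing groove, was lifted out, and now lies in the far end valley of the roller rest. The hand-in gives no verdict, so what follows comes only from my own checks.

**Pushing and lifting:** I pushed with the half-closed fingers through the slot, at about 3 N. The contact force fell to zero when the roll dropped into the groove. A wrist picture then showed it square there, at about x = 54 mm in the chute's frame. I gripped it across its middle and lifted it well above 95 mm.

**Laying it down:** I lowered it in steps of 0.5 mm or less until it touched. A small sideways force showed it slightly off centre, so I shifted it 0.3 mm before opening the jaws slowly. The contact force after release was near zero.

**Last wrist picture:**
- **Roll:** it sits between the two far rollers, square by eye of its edges, with its middle about 2 mm off the rest's centre line.
- **Resident roll:** its middle is at about y = 12 mm in the rest's frame, against about 11 mm at the start. That difference is within measuring error.
- **Robot:** the arm stands clear, at about 16 s of the 61 s allowed.

**Limits and disagreements:**
- Roller turning could not be read directly.
- The arm's position and the wrist camera disagreed by about 1.5 mm on the roll's place over the valley. I followed the camera, and the contact forces fitted that to within about 0.3 mm.
- The first estimate of the rest's direction from the top camera was 1.6 degrees off, and I corrected it from the wrist view before laying the roll down.
- The gripper read about 25.5 mm while holding the 28 mm roll. I found no cause, but the grip held.

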